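# Lift out the bead bin and tip its glass beads into the bowl

### The arm

A 6-joint arm with a two-finger parallel gripper is mounted at the origin on the work surface. World frame = base frame: x ahead of the robot, y to its left, z up, the work surface at z = 0. Lengths are in m, angles in rad, forces in N, time in s.
With the tool pointing down it reaches from about 0.325 to 0.775 m from the base axis. Payload 5.5 kg.
Tool frame: the origin (TCP) lies between the finger pads; the fingertips stand 8 mm ahead of it and the grasp point (between the pads) lies 11 mm behind it (tcp_to_tips is the distance from the TCP to the fingertips, in m); z points along the fingers, y is the line along which they close (so a half turn about z gives the same grasp; the last joint's range is limited). The gripper opens to 88 mm and grips with 3 to 60 N. Pads are 20 mm wide; open, the fingers measure 115 mm over their backs; the gripper's body (75 mm by 178 mm) begins 61 mm behind the grasp point.
Start: joints at [1.225, 0.091, 1.231, -0, 1.82, -0.057], TCP at [0.171, 0.575, 0.231] pointing down, gripper open.
Joint ranges: [-2.87, 2.87], [-0.86, 2.18], [0.17, 2.46], [-1.51, 4.65], [0.06, 2.69], [-2.65, 2.65]. Speed limits (rad/s): [2.57, 2.57, 3.01, 3.14, 3.14, 3.14].

### API

Orientations are given as a unit quaternion [w, x, y, z].
In Python, from bench import * gives the robot as it stands. Calls block until the motion is done:
- move_to(position, orientation): joint-space move of the TCP to a pose.
- move_l(position, speed=0.15, orientation=None): straight line of the TCP; orientation=None keeps the orientation; speed is the mean speed in m/s.
- movej(angles): joint-space move.
- gripper_open() and close(): open the fingers fully, or close them until they stop; the grip force is fixed at half the most.
- hold(seconds).
- inverse_kinematics(position, orientation): joint angles nearest the present ones, or None.
- state(): the state.
- get_image(name): name is "side" or "top"; returns a dict with "frame" (420x560x3 uint8, blue, green, red), "depth" (420x560 float32, m along the optical axis (not along the pixel's ray), 0 where there is no reading), "camera_matrix" (3x3 intrinsics, pixels), "view" (4x4, takes a point from world to camera coordinates). Camera axes: x right, y up, looking along -z (the intrinsics and any distortion apply to the point x, -y, -z); pixel columns grow to the right and rows downward; lengths in m; the calibration is good to about 2 mm. A picture is of the moment at which its call begins.
A pose or a line that the arm cannot do raises IKError and nothing moves.
- job_done(): hands the job in; it is judged then, once.
The state is a dict: "time": time; "joint_pos": joint angles; "dq": joint speeds; "joint_torque": joint torques, N m; "ee_pos": TCP position; "ee_rot": TCP orientation; "ft_force": force on the tool from outside, world axes, zero at the start; "moment": the same for the moment, N m; "finger_gap": finger opening in m; "finger_force": force on a finger pad.
Only numpy, scipy, OpenCV 4.12 (cv2) and the standard library are available. Lean on these libraries where they do the work, as an engineer would, in place of code of your own. Each camera call takes 0.05 s, during which the arm holds its last target. There are 200 camera calls.

### The job

One of the three insert bins in the wooden organiser holds round glass beads; the other two hold flat glass tiles. Lift the bead bin straight up out of its pocket, keeping it level until it is clear, tip all three beads into the big white bowl, then stand the empty bin upright on the bare tabletop without dropping it. Leave the bowl standing where it is, the other two bins in their pockets, and the cup and the brush undisturbed.

Things in the scene. Friction and masses are not known exactly. Their poses are not given: they have to be found in the camera images.
- frame: Fixed wooden organiser frame, 136 (its x) x 264 (its y) x 39 mm high. Three open pockets side by side along its y, centred at y = -86, 0 and +86 mm, each 124 x 80 mm inside; floor 5 mm thick, walls 6 mm thick, so pockets are 34 mm deep. Origin: centre of the underside, on the table. It does not move when pushed.
- bead_bin: White glazed insert bin with the round beads; loose, 0.2 kg, in any one of the three pockets with 2 mm play each side. 120 (its x) x 76 (its y) x 42 mm high at the rim; floor and side walls 4 mm. A ramp for pouring at the -x end (toward the robot at yaw 0), an upright wall with a grip tab at the +x end. Origin: centre of the underside; z up when upright.
- bin_tab (a point): Middle of the bead bin's grip tab: x +56, y 0, z 62 mm in the bin's frame. The tab is flat, 8 mm thick in x, 44 mm wide in y, rising in line with the 8 mm rear wall to 82 mm above the underside. Pinch it from above, fingers closing along the bin's x: one finger comes down in the bin's mouth (beads reach 34 mm above the underside), one behind the bin.
- bin_lip (a point): Middle of the bead bin's pouring lip: x -59, y 0, z 40 mm in the bin's frame. Inside, the floor is flat from x +52 to -10 mm, then a ramp rises 36 degrees to this lip. With the lip end tipped down by well over 36 degrees (60 to 80 is sure) the beads roll out over it, between the side walls.
- bowl: Loose white ceramic bowl, 170 mm across the rim, 65 mm high, 0.6 kg; standing on the table to the left or right of the frame. Origin: centre of the underside.
- bead1_center (a point): Centre of a polished glass bead, a ball of 30 mm diameter, 35 g, loose in the bead bin.
- bead2_center (a point): Centre of the second bead, same as the first.
- bead3_center (a point): Centre of the third bead, same as the first.
- tile_bin_a: Another insert bin, same shape as the bead bin, holding two flat glass tiles (46 x 56 x 10 mm); stays in its pocket. Origin: centre of the underside.
- tile_bin_b: The third insert bin, same as tile_bin_a; stays in its pocket. Origin: centre of the underside.
- cup: Small loose white cup, 72 mm across, 55 mm high; a bystander. Origin: centre of the underside.
- brush: Loose dusting brush lying on the table, 170 mm long along its x; a bystander.

How it is judged:
On the way, in this order (a step that is already met when the one before it is completed fails the run):
1. the bead bin is lifted out of its pocket, level (within 17 degrees) and clear of the frame, with all three beads still in it (z of bead_bin in the frame of frame above 0.045 m and angle between bead_bin's own z axis and vertical below 0.3 rad and x of bead1_center in the frame of bead_bin between -0.062 and 0.062 m and y of bead1_center in the frame of bead_bin between -0.038 and 0.038 m and z of bead1_center in the frame of bead_bin between 0 and 0.06 m and x of bead2_center in the frame of bead_bin between -0.062 and 0.062 m and y of bead2_center in the frame of bead_bin between -0.038 and 0.038 m and z of bead2_center in the frame of bead_bin between 0 and 0.06 m and x of bead3_center in the frame of bead_bin between -0.062 and 0.062 m and y of bead3_center in the frame of bead_bin between -0.038 and 0.038 m and z of bead3_center in the frame of bead_bin between 0 and 0.06 m), for 0.1 s.
2. all three beads are in the bowl (horizontal distance between each of bead1_center, bead2_center, bead3_center and bowl below 0.075 m and z of bead1_center in the frame of bowl between 0.005 and 0.068 m and z of bead2_center in the frame of bowl between 0.005 and 0.068 m and z of bead3_center in the frame of bowl between 0.005 and 0.068 m), for 0.3 s.
At the end, for the whole second after the job is handed in: All three beads lie inside the bowl (centres within 75 mm of its axis and below its rim), the bowl stands upright, and the empty bead bin stands upright (within 6 degrees), at rest, with its underside on the tabletop (all of step 2 and angle between each of bowl, bead_bin's own z axis and vertical below 0.1 rad and height (world z) of bead_bin between -0.006 and 0.006 m and contact force between bead_bin and table above 0.5 N and linear speed of bead_bin below 0.02 m/s and linear speed of bowl below 0.05 m/s); the robot touches nothing.
It fails at once if the bead bin is tilted more than 20 degrees while it is still in its pocket (angle between bead_bin's own z axis and vertical above 0.35 rad and z of bead_bin in the frame of frame below 0.036 m and x of bead_bin in the frame of frame between -0.06 and 0.06 m and y of bead_bin in the frame of frame between -0.12 and 0.12 m).
It fails at once if the bead bin is dropped: falling faster than 0.7 m/s with no finger on it (linear speed of bead_bin above 0.7 m/s and contact force between the fingers and bead_bin below 0.05 N).
It fails at once if the bowl is moved more than 50 mm (distance of bowl from where it was at the start of the episode above 0.05 m).
It fails at once if another bin leaves its pocket (distance of any of tile_bin_a, tile_bin_b from where it was at the start of the episode above 0.03 m).
It fails at once if the cup or the brush is moved more than 30 mm (distance of any of cup, brush from where it was at the start of the episode above 0.03 m).
It also fails if it takes over 67 s, if anything falls off the work surface, if the arm or the gripper's body presses on something with over 40 N, if the wrist force passes 120 N, or if a joint passes its speed limit or range.

## Working session

There is one attempt and no reset: what is moved stays moved. The work goes in short steps, each a Python script; the robot and the scene stay as the last script left them, time stands still between calls to the robot, and variables do not carry over. Pictures are saved under pics/ and viewed, at most 10 in all, crops included, and the job is handed in when it is done.

```bash
mkdir -p pics; ls
python3 - <<'E'
from bench import *
import cv2,numpy as np
for n in("top","side"):
    d=get_image(n); cv2.imwrite(f"pics/{n}0.png",d["frame"]); np.savez(f"{n}0.npz",**d)
    print(n,d["camera_matrix"].tolist(),np.round(np.linalg.inv(d["view"]),3).tolist())
s=state();print(s)
E
```

```text
pics
top [[383.65211640538723, 0.0, 278.6079937326594], [0.0, 383.65211640538723, 208.30850867126063], [0.0, 0.0, 1.0]] [[-0.016, 0.997, -0.081, 0.516], [-1.0, -0.016, 0.009, 0.006], [0.008, 0.081, 0.997, 0.9], [0.0, 0.0, 0.0, 1.0]]
side [[479.86774554864854, 0.0, 274.1684684557912], [0.0, 479.86774554864854, 209.42398494839892], [0.0, 0.0, 1.0]] [[-0.879, 0.358, -0.316, 0.295], [-0.477, -0.652, 0.589, 0.578], [0.005, 0.669, 0.743, 0.811], [0.0, 0.0, 0.0, 1.0]]
{'time': 0.1, 'joint_pos': array([ 1.22528753e+00,  9.17503810e-02,  1.23174682e+00, -5.32216260e-05,
        1.81977535e+00, -5.66683653e-02]), 'dq': array([ 0.00073984, -0.00137321, -0.00315183,  0.00010831, -0.00101987,
       -0.00022486]), 'joint_torque': array([ 2.55506013e-03, -4.47855592e+01, -4.07568991e+01,  7.00650900e-02,
        2.84162618e-02, -8.67237009e-05]), 'ee_pos': array([0.17082248, 0.57491567, 0.22965033]), 'ee_rot': array([-1.42492511e-04,  1.43925121e-01,  9.89588224e-01, -8.28177818e-04]), 'ft_force': array([-1.12800843,  0.8506062 ,  0.3080075 ]), 'moment': array([ 0.02565869,  0.0147113 , -0.00498287]), 'finger_force': 0.0, 'finger_gap': 0.08766640133877655}
```

View pics/top0.png

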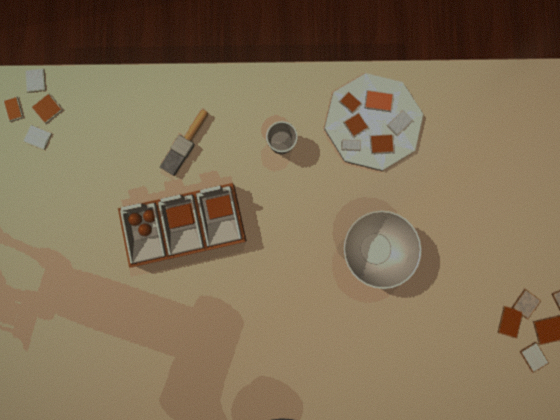

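View pics/side0.png

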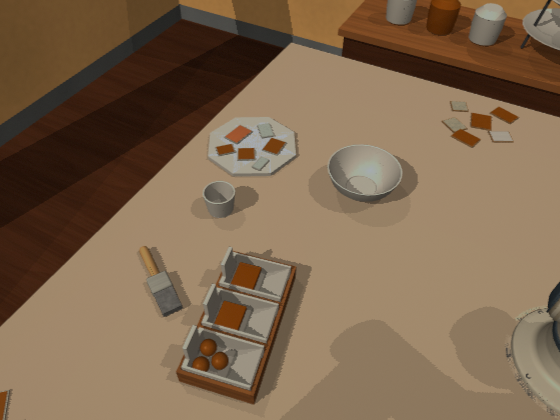

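The bead bin is the leftmost one, at about (143,232) in the top picture with its tab at the upper end. The bowl is at (382,250), the cup at (282,137) and the brush at (185,143). Next I'll measure them with the depth images.

```bash
cat > h.py <<'E'
import numpy as np,cv2
def cloud(d):
    z=d["depth"];K=d["camera_matrix"];v,u=np.mgrid[:420,:560]
    p=np.stack([(u-K[0,2])/K[0,0]*z,-(v-K[1,2])/K[1,1]*z,-z,np.ones_like(z)],-1)
    w=(p@np.linalg.inv(d["view"]).T)[...,:3]; w[z<=0]=np.nan; return w
def beads(d,w,lo=0.0):
    h=cv2.cvtColor(d["frame"],cv2.COLOR_BGR2HSV)
    return (h[...,0]<14)&(h[...,1]>150)&(w[...,2]>lo)
E
python3 - <<'E'
from h import *
for n in("top","side"):
    d=np.load(f"{n}0.npz");w=cloud(d);x,y,z=np.moveaxis(w,-1,0)
    tbl=(abs(x-.5)<.1)&(abs(y+.0)<.05)
    print(n,"table z",np.nanmedian(z[tbl]))
    reg=(x>.35)&(x<.7)&(y>.05)&(y<.5)
    m=reg&(z>.025)&(z<.1)
    k,l,st,c=cv2.connectedComponentsWithStats(m.astype(np.uint8))
    i=1+np.argmax(st[1:,4]); f=w[l==i]
    r=cv2.minAreaRect(f[:,:2].astype(np.float32)*1000);print("frame",r,cv2.boxPoints(r).tolist(),f[:,2].max())
    t=(reg&(z>.066)).astype(np.uint8)
    k,l,st,c=cv2.connectedComponentsWithStats(t)
    for i in range(1,k):
        if st[i,4]>8:
            q=w[l==i]; rr=cv2.minAreaRect(q[:,:2].astype(np.float32)*1000); print("tab",st[i,4],rr,q.mean(0),q[:,2].max())
    b=(abs(x-.43)<.14)&(abs(y+.24)<.14)&(z>.055)&(z<.08)
    q=w[b];print("bowl",b.sum(),cv2.minEnclosingCircle(q[:,:2].astype(np.float32)*1000),cv2.fitEllipse(q[:,:2].astype(np.float32)*1000),q[:,2].max())
    c=(x>.6)&(abs(y)<.1)&(z>.03)&(x<.8); q=w[c];print("cup",cv2.minEnclosingCircle(q[:,:2].astype(np.float32)*1000),q[:,2].max())
    m=beads(d,w,.015)&reg&(y>.24);q=w[m];print("beads",m.sum(),q.mean(0),q[:,2].max())
E
```

```text
top table z -0.001099439218615439
frame ((552.696533203125, 218.50198364257812), (136.0045166015625, 265.36663818359375), 11.765938758850098) [[459.0671081542969, 334.5308532714844], [513.1790771484375, 74.73988342285156], [646.325927734375, 102.47311401367188], [592.2139892578125, 362.26409912109375]] 0.08730647662848567
tab 103 ((625.6737060546875, 145.00682067871094), (8.16303825378418, 43.72977066040039), 11.366678237915039) [0.62501137 0.14398878 0.08120728] 0.08687517004717327
tab 105 ((607.5927734375, 229.7234649658203), (8.531609535217285, 43.923240661621094), 12.336050033569336) [0.60724103 0.22813996 0.08085814] 0.08730647662848567
tab 108 ((590.595703125, 313.43585205078125), (8.107983589172363, 43.806846618652344), 11.829554557800293) [0.59033799 0.31119804 0.0808789 ] 0.08643173997775822
bowl 746 ((491.91363525390625, -225.11270141601562), 84.82136535644531) ((491.5831298828125, -224.04347229003906), (161.10948181152344, 162.09213256835938), 170.46051025390625) 0.0675208952408799
cup ((689.7357788085938, 35.194114685058594), 108.37016296386719) 0.058048196179958045
beads
[... 518 characters left out ...]
8020436] 0.08796656976663242
tab 182 ((608.547607421875, 231.5480194091797), (8.960076332092285, 44.900489807128906), 11.539923667907715) [0.60662526 0.23367245 0.07982222] 0.08719549376628266
tab 216 ((591.2477416992188, 315.37457275390625), (8.746770858764648, 44.864990234375), 10.486185073852539) [0.58977684 0.31735825 0.07999677] 0.08826429504528177
bowl 672 ((492.7352600097656, -222.19371032714844), 86.41482543945312) ((491.6598815917969, -221.958251953125), (161.20230102539062, 162.77725219726562), 5.220761775970459) 0.06868980792822721
cup ((689.0899658203125, 33.74359893798828), 108.25785064697266) 0.05867043576444031
beads 1503 [0.52967214 0.31600496 0.03316724] 0.043259899302066196
```

```bash
cat >> h.py <<'E'
from scipy.spatial.transform import Rotation as R
ZG=.062          # grasp height in bin frame
FY=np.radians(11.75); TAB=np.array([.5907,.3145,.005+ZG]); BOWL=np.array([.4918,-.223,0])
SGN=1
def Rb(yaw,t): return R.from_euler("ZY",[yaw,-t])
def tool(grasp,yaw,t=0,sgn=None):
    s=sgn or SGN; B=Rb(yaw,t).as_matrix(); y=s*B[:,0]; z=-B[:,2]
    q=R.from_matrix(np.c_[np.cross(y,z),y,z]).as_quat()
    return np.asarray(grasp)+.011*z, q[[3,0,1,2]]
def from_lip(lip,yaw,t): return lip+Rb(yaw,t).apply([.115,0,ZG-.040])
def liptarget(yaw,t,out=.025):
    td=np.degrees(t); h=np.interp(td,[0,35,60,90],[.135,.115,.088,.088])
    return BOWL+R.from_euler("Z",yaw).apply([out,0,0])+[0,0,h]
E
python3 - <<'E'
from bench import *
from h import *
ik=lambda a: inverse_kinematics(*a)
f=lambda q: None if q is None else np.round(q,2).tolist()
for s in(1,-1):
    print(s,"grasp",f(ik(tool(TAB,FY,0,s))),f(ik(tool(TAB+[0,0,.12],FY,0,s))))
    print("place",f(ik(tool([.526,-.03,ZG],0,0,s))))
    for yd in(-50,-25,0,25):
        print(yd,[f(ik(tool(from_lip(liptarget(np.radians(yd),np.radians(t)),np.radians(yd),np.radians(t)),np.radians(yd),np.radians(t),s))) for t in(0,35,70)])
E
```

```text
1 grasp [0.44, 0.31, 1.29, -0.0, 1.54, 0.23] [0.44, 0.28, 1.12, -0.0, 1.75, 0.23]
place [-0.12, -0.07, 1.71, -0.0, 1.5, -0.12]
-50 [[-0.57, 0.28, 1.17, -0.0, 1.69, 0.31], [-0.42, -0.27, 1.75, -0.28, 1.11, 0.5], [-0.16, -0.67, 2.31, -1.12, 0.75, 1.27]]
-25 [[-0.48, 0.31, 1.14, -0.0, 1.7, -0.04], [-0.5, -0.3, 1.77, 0.04, 1.06, -0.07], None]
0 [[-0.39, 0.28, 1.17, -0.0, 1.69, -0.39], [-0.57, -0.27, 1.75, 0.35, 1.15, -0.63], [-0.89, -0.69, 2.32, 1.17, 0.91, -1.36]]
25 [[-0.31, 0.2, 1.26, -0.0, 1.68, -0.75], [-0.62, -0.2, 1.7, 0.54, 1.35, -1.1], [-1.01, -0.31, 2.06, 1.24, 1.4, -1.7]]
-1 grasp None None
place None
-50 [None, [-0.42, -0.27, 1.75, -0.28, 1.11, -2.64], [-0.16, -0.67, 2.31, -1.12, 0.75, -1.87]]
-25 [None, None, None]
0 [None, [-0.57, -0.27, 1.75, 0.35, 1.15, 2.51], [-0.89, -0.69, 2.32, 1.17, 0.91, 1.78]]
25 [[-0.31, 0.2, 1.26, -0.0, 1.68, 2.39], [-0.62, -0.2, 1.7, 0.54, 1.35, 2.04], [-1.01, -0.31, 2.06, 1.24, 1.4, 1.44]]
```

Run:
```python
from bench import *
from h import *
p,q=tool(TAB+[0,0,.09],FY); move_to(p,q)
p,q=tool(TAB,FY); move_l(p,.12)
s=state();print(s["time"],s["ee_pos"],p,s["ft_force"])
close(); s=state();print(s["finger_gap"],s["finger_force"],s["ft_force"])
move_l(p+[0,0,.02],.04); s=state();print(s["finger_gap"],s["ft_force"],s["moment"])
d=get_image("side");cv2.imwrite("pics/side1.png",d["frame"][180:,80:400]);print(state()["time"])
```

```text
2.825 [0.59120074 0.31481521 0.05715546] [0.5907 0.3145 0.056 ] [ 0.21120236  0.44533505 -0.13960611]
0.007756077451386126 29.99991685152054 [ 2.93320542  0.77468804 -0.68809871]
0.007710224138637296 [ 0.16269764  0.66913931 -3.32106572] [-0.02077604 -0.09883073  0.00297945]
4.725
```

View pics/side1.png

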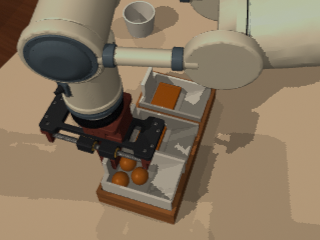

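The bin is gripped and rising level, with all three beads visible in it around (130,175). The sensed load of about 3 N matches the bin plus beads. Next is the lift and carry to the bowl.

Run:
```python
from bench import *
from h import *
p,q=tool(TAB+[0,0,.15],FY); move_l(p,.08); hold(.2)
Y=np.radians(25)
g=from_lip(liptarget(Y,0)+[0,0,.06],Y,0)
p,q=tool(g,Y); move_l(p,.2,q); hold(.3)
s=state();print(s["time"],s["ee_pos"],p,s["ft_force"],s["finger_gap"])
for td in(0,20):
    t=np.radians(td);p,q=tool(from_lip(liptarget(Y,t),Y,t),Y,t); move_l(p,.1,q)
hold(.2)
for n in("top","side"):
    d=get_image(n);cv2.imwrite(f"pics/{n}2.png",d["frame"])
a=cv2.imread("pics/top2.png")[130:340,260:480];b=cv2.imread("pics/side2.png")[60:270,260:480]
cv2.imwrite("pics/c2.png",cv2.resize(np.hstack([a,b]),None,fx=1.7,fy=1.7))
s=state();print(s["time"],s["ee_pos"],p,s["ft_force"],s["joint_pos"])
```

```text
9.5417 [ 0.6187239  -0.16359387  0.20602644] [ 0.61868309 -0.16383344  0.206     ] [ 0.17379906 -0.48557722 -3.63758266] 0.00801921397309707
11.0917 [ 0.60956307 -0.16755972  0.17253139] [ 0.6089878  -0.16835443  0.17324036] [ 0.22744215  1.03782172 -2.804414  ] [-0.46851089 -0.04734637  1.50978296  0.27373104  1.46411673 -0.90597125]
```

View pics/c2.png

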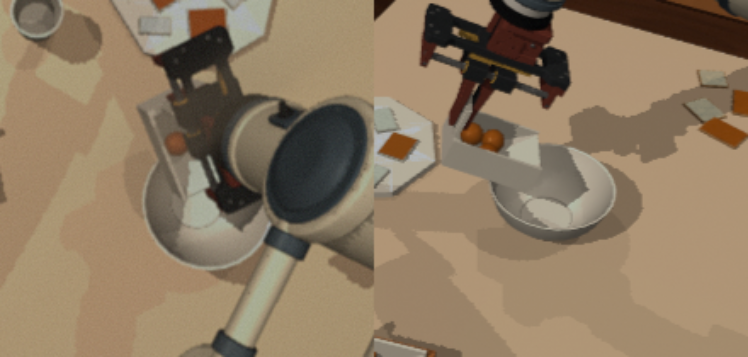

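The lip is over the bowl and the beads are still held at the tab end at 20° tilt. Now I'll pour.

Run:
```python
from bench import *
from h import *
Y=np.radians(25)
for td in(30,36,42,48,54,60,68,75):
    t=np.radians(td);p,q=tool(from_lip(liptarget(Y,t),Y,t),Y,t)
    try: move_l(p,.05,q)
    except IKError as e: print(td,"IK",e); break
hold(1.0)
for n in("top","side"):
    d=get_image(n);cv2.imwrite(f"pics/{n}3.png",d["frame"])
a=cv2.imread("pics/top3.png")[130:340,260:480];b=cv2.imread("pics/side3.png")[60:270,260:480]
cv2.imwrite("pics/c3.png",cv2.resize(np.hstack([a,b]),None,fx=1.7,fy=1.7))
s=state();print(td,s["time"],s["ee_pos"],p,s["ft_force"],s["joint_pos"],s["finger_gap"])
```

```text
75 15.275 [ 0.53179827 -0.20435253  0.2019211 ] [ 0.53180352 -0.20434605  0.20192848] [-0.59265414  0.10850556 -1.83007063] [-1.05705653 -0.29115211  2.09611222  1.3319994   1.43767362 -1.77873049] 0.008201111282507615
```

View pics/c3.png

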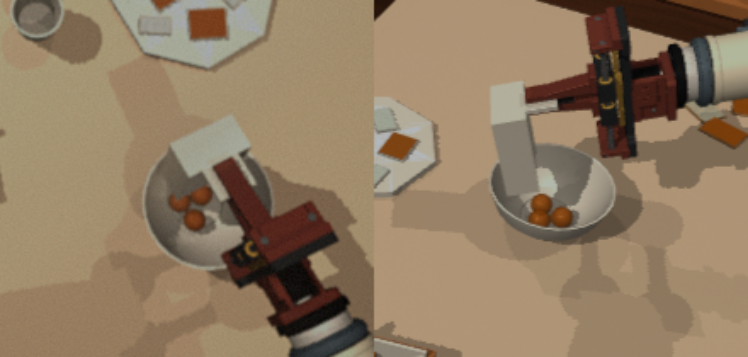

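All three beads lie in the bowl, around (190,205) in the top view. Next I'll raise the bin, level it and carry it to the free area left of the bowl.

Run:
```python
from bench import *
from h import *
Y=np.radians(25)
for td,up in((75,.05),(60,.06),(45,.06),(30,.06),(15,.06),(0,.06)):
    t=np.radians(td);p,q=tool(from_lip(liptarget(Y,t)+[0,0,up],Y,t),Y,t); move_l(p,.1,q)
p,q=tool([.526,-.03,ZG+.14],0); move_l(p,.2,q)
p,q=tool([.526,-.03,ZG+.03],0); move_l(p,.12,q); hold(.3)
s=state();print(s["time"],s["ee_pos"],p,s["ft_force"])
for n in("top","side"):
    d=get_image(n);cv2.imwrite(f"pics/{n}4.png",d["frame"]);np.savez(f"{n}4.npz",**d)
b=cv2.imread("pics/side4.png");cv2.imwrite("pics/c4.png",b)
```

```text
20.3333 [ 0.52629543 -0.03004354  0.08158272] [ 0.526 -0.03   0.081] [ 0.29289899 -0.10363735 -3.07400257]
```

View pics/c4.png

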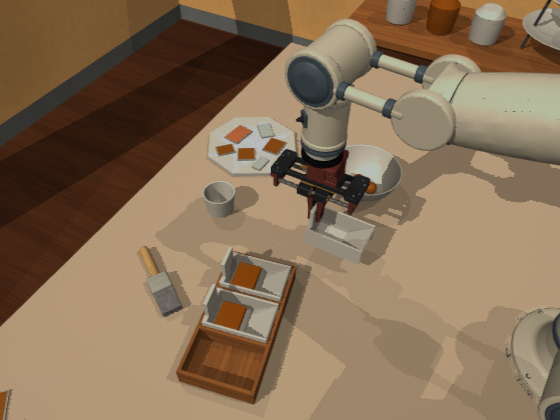

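The bin hangs over bare table at about (340,235), apparently level. I'll lower it until it touches.

Run:
```python
from bench import *
from h import *
def fz():
    v=[]
    for _ in range(5): hold(.03); v.append(state()["ft_force"][2])
    return np.mean(v)
p,q=tool([.526,-.03,ZG+.006],0); move_l(p,.05,q); hold(.2); f0=fz(); print(f0)
for dz in np.arange(.005,-.0061,-.001):
    p,q=tool([.526,-.03,ZG+dz],0); move_l(p,.02,q); f=fz(); print(round(dz,4),round(f,2))
    if f>f0+4: break
gripper_open(); hold(.4); s=state(); print(s["finger_gap"],s["ft_force"])
move_l(p+[0,0,.15],.1); q0=[1.225,.091,1.231,0,1.82,-.057]
hold(.3)
d=get_image("side");cv2.imwrite("pics/side5.png",d["frame"]);w=cloud(d)
x,y,z=np.moveaxis(w,-1,0)
m=(x>.38)&(x<.55)&(abs(y+.03)<.06)&(z>.034)&(z<.05);q=w[m]
A=np.c_[q[:,:2],np.ones(len(q))];c=np.linalg.lstsq(A,q[:,2],rcond=None)[0];print("rim plane",c,np.median(q[:,2]))
print(state()["time"],state()["ft_force"])
```

```text
-2.574461910406189
0.005 -2.07
0.004 -2.46
0.003 -2.61
0.002 -2.59
0.001 -2.56
0.0 -2.11
-0.001 5.48
0.08780096014940723 [-0.36847757  0.60583652  0.20702281]
rim plane [0.02471403 0.0005465  0.02801702] 0.03960977739708582
28.025 [-0.30616728 -0.15859401 -0.21228723]
```

View pics/side5.png

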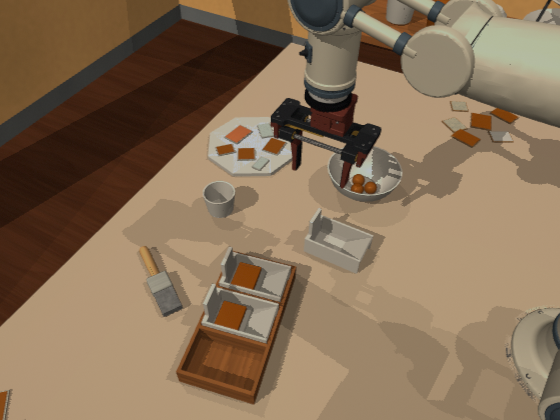

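The bin stands upright and free on the table at (340,240). The beads are in the bowl at (363,185), and the gripper is clear.

```bash
python3 -c "
from bench import *
print(job_done())"
```

```text
the job is handed in; nothing more can be done
None
```

The job is handed in (no verdict was returned): the last picture shows all three beads in the bowl, the empty bin upright on the bare table with the gripper clear, and the tile bins, cup and brush apparently where they started.

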